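Nest the sieve and basket in the contact washer

TASK

Set up the small parts washer by nesting its vessels from the largest to the smallest. First lower the perforated basket into the washer's can and turn it until its slotted foot drops over the drive pin and it stands fully home; then take the fine sieve cup that lies tilted in the chute, set it upright and lower it into the basket until it stands on the basket's floor. Lower each one in the grip instead of dropping it in, and leave the relay base, bobbin, burnisher and contact finger where they lie.

Things in the scene. Friction and masses are not known exactly. Their poses are not given: they have to be found in the camera images.
- washer: Parts washer, fixed: grey motor base 190 (x) x 150 (y) mm, top 45 mm above the bench, an open round steel can on its middle (outside diameter 82, inside about 73, rim 99 mm above the bench, inner floor 49 mm above it). Origin on the bench under the can's axis, z up; red switch and black knob towards +x.
- can_floor (a point): Centre of the can's inner floor, on the can's axis; axes as those of the washer.
- spindle (a joint): Turn in rad of the spindle about the can's axis, positive counter-clockwise from above. Its brass drive pin, a round bar 40 mm long and 8 mm thick, lies on the can floor, centred, top 8 mm above it; at 0 it lies along the washer's x. The spindle is stiff (0.4 N m): the pin stays put while the basket is turned on it.
- basket: Perforated aluminium basket standing on the bench: outside diameter 64, inside 57, height 84 mm, about 0.22 kg. Origin at the centre of its underside, z up. Its 10 mm high foot has a slot, 12 mm wide and 10 mm deep, right across along the x axis; two red marks on the rim at +x and -x show it. It fits the pin either way round.
- basket_floor (a point): Centre of the basket's inner floor, 13 mm above its origin, axes as the basket's. With the basket home (foot on the can floor) its rim stands 34 mm above the can's rim; while its slot is not over the pin it stands 8 mm too high.
- sieve: Fine sieve cup, dark mesh, brass hoops, plain brass rim band 36 mm high: outside diameter 50, height 105 mm, wall 2.5 mm, about 0.14 kg. Origin at the centre of its underside, z out of the mouth. It starts on the chute's slope, mouth uphill, underside against the stop, its axis 35 degrees from vertical. Home on the basket's floor its rim is 34 mm above the basket's.
- chute: Fixed shelf, chute and crate. Origin on the bench below where slope and stop meet (20 mm up). The steel slope, 150 mm wide with 22 mm side flanges, rises at 55 degrees towards +y to the edge of the green shelf (70 mm on, 120 mm up; shelf 320 x 300 mm). Stop: 44 mm high, square to the slope. Wooden crate: 264 (x) mm wide, y -140 to +30 mm, walls 50 mm high.
- relay_base: Bystander: worn grey relay base, 80 x 60 x 32 mm, on the shelf. Origin at the centre of its underside.
- bobbin: Bystander: brass coil bobbin standing on end, diameter 36, height 40 mm, on the shelf. Origin at the centre of its underside.
- burnisher: Bystander: contact burnisher with a cork handle and thin steel blade, 133 mm long along its x axis, 14 mm high, lying on the bench. Origin under it at the front end of the handle.
- contact_finger: Bystander: copper contact finger, a flat strip about 100 x 14 x 5 mm along its x axis, lying on the bench. Origin under its middle.
Mind the look-alikes: they are no part of the job. Leave any green or purple look-alike of the basket alone.

How it is judged:
By the outcome, as a careful person would: the job done as asked, in the order asked, and still so for the second after the job is handed in, with the robot touching nothing.
It also fails if it takes over 59 s, if anything falls off the work surface, if the arm or the gripper's body presses on something with over 40 N, if the wrist force passes 120 N, or if a joint passes its speed limit or range.

ROBOT

A 7-joint arm with a two-finger parallel gripper is mounted at the origin on the work surface. World frame = base frame: x ahead of the robot, y to its left, z up, the work surface at z = 0. Lengths are in mm, angles in rad, forces in N, time in s.
With the tool pointing down it reaches from about 400 to 850 mm from the base axis. Payload 10.4 kg.
Tool frame: the origin (TCP) lies between the finger pads; the fingertips stand manip.tips_ahead ahead of it and the grasp point (between the pads) is the TCP (manip.tips_ahead is the distance from the TCP to the fingertips, in mm); z points along the fingers, y is the line along which they close (so a half turn about z gives the same grasp; the last joint's range is limited). The gripper opens to 85 mm and grips with 20 to 120 N. Pads are 22 mm wide; open, the fingers measure 114 mm over their backs; the gripper's body (76 mm by 85 mm) begins 54 mm behind the grasp point. The pads swing forward as they close: fully open they stand 13 mm farther back than shut.
Start: joints at [-1.314, 0.332, -0.065, 1.46, 0.022, 1.35, -0.088], TCP at [172.588, 600.718, 250.338] pointing down, gripper open.
Joint ranges: [-2.6, 2.6], [-0.5, 2.12], [-1.47, 1.34], [0.16, 2.42], [-1.27, 4.41], [0.06, 2.06], [-2.6, 2.6]. Speed limits (rad/s): [2.22, 2.22, 2.79, 2.79, 3.14, 3.14, 3.14].

INTERFACE

Orientations are given as a unit quaternion [x, y, z, w].
In Python, from plant import manip gives the robot as it stands. The module is installed in compiled form; this text tells all that it offers.
- The arm moves only by the tool step_arm, never from a script. Its argument "motion" is a list of rows, each a list of 7 numbers: the opening, from 0 (shut) to 1 (fully open), then the shift along the tool's x, y, z in units of 50 mm (1.0 is 50 mm), then the turn, a rotation vector about the tool's x, y, z in rad. A call has 1 to 8 rows; each row is the pose to reach, as a shift and turn from the pose commanded when the call began, along the tool's axes at that moment; what a row does not reach only later rows make up. A row lasts 1/10 s, in which the tool goes at most 50 mm and 8.59 degrees, less where a joint would pass 70% of its speed; a pose out of reach is approached as far as the arm can. A call with a gripper value outside its range is refused whole. The fingers move at their own pace and stop on an object; "newtons" is the grip in N (left out, the last holds). Time passes only in rows, so rows that repeat a pose let the fingers close. It gives the time, the measured TCP pose, the force, the opening and the grip force at its end, in the units of the state.
- manip.observe(): the state, without advancing time (a new reading comes with each control period).
- manip.grab_frame(name): name is "scene" or "side" or "wrist"; returns (picture, depth): 420x560x3 uint8, red, green, blue; 420x560 float32, mm along the optical axis (not along the pixel's ray), 0 where there is no reading.
- manip.camera_model(name): a dict with "fx", "fy", "cx", "cy" (pixels), "rvec" (rotation vector, rad) and "tvec" (3), from world to camera coordinates, as OpenCV has them; the wrist camera has in their place "mount" (4x4, takes a point from camera to tool coordinates, whose origin is the TCP and whose axes are the flange's). Camera axes: x right, y down, z forward; pixel columns grow to the right and rows downward; lengths in mm; the calibration is good to about 2 mm. A picture is of the moment at which its call begins: read the wrist's pose just before it. camera_model takes no time and is no camera call.
- manip.sign_off(): hands the job in; it is judged then, once.
Trained networks look in the newest picture that a camera, given by its name, has taken for a name from the list of things; names that differ only in an ending like _2 or _b are one class to them, and where a whole thing is asked for, a point or a joint stands for the part that bears it (a point fixed in the world has none). Each returns a list of dicts, best first, with "p" (0 to 1); they miss things now and then, are a little off and sometimes report something else, mostly with a low value. They report only what shows in the picture. A call takes as long as a camera call. They do not tell look-alikes from the thing itself.
- manip.search_frame(camera, thing): "location" ([x, y, z] in mm, in world coordinates, good to about 4 mm: the middle of the surface that is visible of it).
- manip.pinpoint(camera, thing): "location" ([x, y, z] in mm, in world coordinates, good to about 4 mm: a listed point, or the origin of a listed thing).
The state is a dict: "clock": time; "qpos": joint angles; "joint_velocities": joint speeds; "joint_torque": joint torques, N m; "ee_pos": TCP position; "tcp_rot": TCP orientation; "force": force on the tool from outside, world axes, zero at the start; "wrist_torque": the same for the moment, N m; "grip_width": finger opening in mm; "gripper_force": force on a finger pad.
Only numpy, scipy, OpenCV 4.12 (cv2) and the standard library are available. Lean on these libraries where they do the work, as an engineer would, in place of code of your own. Each camera call takes 0.05 s, during which the arm holds its last target. There are 200 camera calls.

## Working session

There is one attempt and no reset: what is moved stays moved. The work goes in short steps, Python scripts to look and compute and a tool call to move; the robot and the scene stay as the last step left them, time stands still between calls to the robot, and variables do not carry over. Pictures are saved under pics/ and viewed, at most 10 in all, crops included, and the job is handed in when it is done.

Besides the shell and the picture viewer there is one more tool, called after "Call:" by a JSON object that holds its "fn" and its "kwargs". step_arm: Moves the arm, as the interface text tells. Its arguments: {"type":"object","properties":{"motion":{"type":"array"},"newtons":{"type":"number"}},"required":["motion"]}

```bash
mkdir -p pics; cat > h.py <<'E'
import numpy as np, cv2
from scipy.spatial.transform import Rotation as R
from plant import manip
def cam(n):
    c=manip.camera_model(n);K=(c['fx'],c['fy'],c['cx'],c['cy'])
    if 'mount' in c:
        s=manip.observe();M=np.eye(4);M[:3,:3]=R.from_quat(s['tcp_rot']).as_matrix();M[:3,3]=s['ee_pos']
        return K,M@np.array(c['mount'])
    M=np.eye(4);M[:3,:3]=R.from_rotvec(np.ravel(c['rvec'])).as_matrix();M[:3,3]=np.ravel(c['tvec'])
    return K,np.linalg.inv(M)
def grab(n,save=None):
    K,T=cam(n);p,d=manip.grab_frame(n)
    if save: cv2.imwrite('pics/'+save,cv2.cvtColor(p,cv2.COLOR_RGB2BGR))
    v,u=np.mgrid[:420,:560]
    P=np.stack([(u-K[2])/K[0]*d,(v-K[3])/K[1]*d,d],-1)@T[:3,:3].T+T[:3,3]
    P[d<=0]=np.nan
    return p,d,P,K,T
E
python3 - <<'E'
from h import *
print(manip.tips_ahead, manip.observe())
for n in('scene','side'):
    p,d,P,K,T=grab(n,n+'0.png'); print(n,T[:3,3],T[:3,2]); np.savez(''+n+'0.npz',p=p,P=P)
    for t in('washer','can_floor','basket','sieve','chute','spindle','burnisher','contact_finger','relay_base','bobbin'):
        for r in manip.pinpoint(n,t)[:3]: print(t,r['p'],np.round(r['location']))
E
```

```text
19.0 {'clock': 0.0, 'qpos': array([-1.31359195,  0.33287213, -0.06469921,  1.46092096,  0.02162848,
        1.34989919, -0.08849541]), 'joint_velocities': array([-5.43115540e-06, -1.78739982e-04, -4.79226523e-05,  1.41391864e-03,
       -2.47363888e-04,  1.98416082e-04, -4.20482251e-04]), 'joint_torque': array([ 3.28507194e-04, -6.25438643e+01,  4.92035353e-02, -3.91597331e+01,
        1.61131821e-02,  9.73400369e-03,  2.86181915e-06]), 'ee_pos': array([172.52374145, 600.36390761, 249.52547671]), 'tcp_rot': array([ 1.39431047e-01,  9.90231534e-01, -6.99703248e-04, -5.18479579e-05]), 'force': array([-0.29684237, -0.88497127, -0.0543848 ]), 'wrist_torque': array([ 0.01148398, -0.04773582,  0.00589846]), 'gripper_force': 0.0, 'grip_width': 85.85372979469908}
scene [1323.32441272  242.59078337  898.16780525] [-0.69952922 -0.15617902 -0.69732846]
washer 0.72 [ 565. -308.    1.]
can_floor 0.93 [ 562. -310.   47.]
basket 0.95 [383. -34.  -4.]
basket 0.81 [496. -53.   3.]
basket 0.6 [ 414. -146.    3.]
sieve 0.59 [508. 247.  34.]
chute 0.82 [512. 264.   2.]Traceback (most recent call last):
  File "<stdin>", line 6, in <module>
ValueError: it knows: basket, basket_floor, bobbin, burnisher, can_floor, chute, contact_finger, relay_base, sieve, washer
```

```bash
python3 - <<'E'
from h import *
p,d,P,K,T=grab('side','side0.png'); np.savez('side0.npz',p=p,P=P); print(T[:3,3],T[:3,2])
for t in('washer','can_floor','basket','sieve','chute'):
        for r in manip.pinpoint('side',t)[:3]: print(t,r['p'],np.round(r['location']))
for t in ('burnisher','contact_finger'):
        for r in manip.pinpoint('scene',t)[:3]: print(t,r['p'],np.round(r['location']))
E
```

```text
[499.17098773 862.13112255 811.19649522] [ 0.04337436 -0.72772759 -0.6844934 ]
washer 0.87 [ 561. -309.    2.]
can_floor 0.59 [ 567. -312.   47.]
basket 0.97 [391. -29.  -0.]
basket 0.86 [493. -50.   6.]
basket 0.7 [ 421. -148.    2.]
sieve 0.58 [511. 248.  35.]
chute 0.8 [517. 267.  -3.]
burnisher 0.71 [664. -35.  -1.]
contact_finger 0.56 [717. -20.  -3.]
```

View pics/scene0.png

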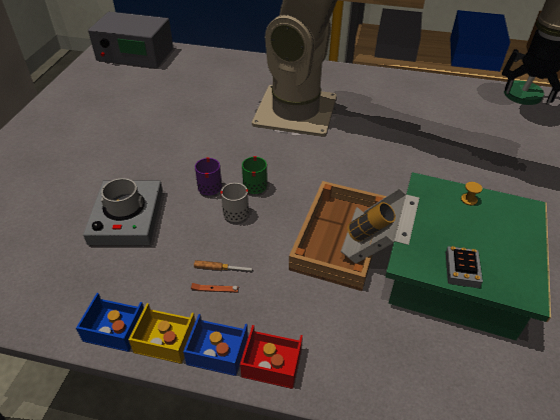

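View pics/side0.png

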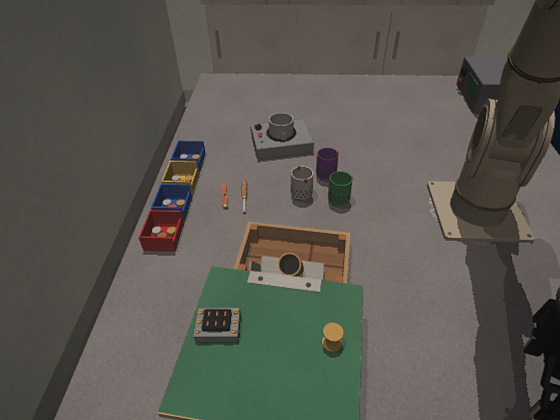

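The grey basket stands at about scene pixel (235,203) and side pixel (302,183), roughly (495,-52). Purple (207,177) and green (254,175) are look-alikes. The can is at scene (120,197), the sieve at scene (375,220), mouth towards the shelf.

```bash
cat >> h.py <<'E'
def go(pos,Rt=None,s=None):
    s=s or manip.observe();R0=R.from_quat(s['tcp_rot'])
    sh=R0.inv().apply(np.array(pos,float)-s['ee_pos'])/50
    rv=(R0.inv()*Rt).as_rotvec() if Rt is not None else np.zeros(3)
    print('move',np.round(sh,3),np.round(rv,3),'rows>=%.1f'%max(np.linalg.norm(sh),np.linalg.norm(rv)/.15))
def down(yaw,tilt=0): # tool y at world angle yaw, z down; 
    y=np.array([np.cos(yaw),np.sin(yaw),0]);z=np.array([0,0,-1.]);return R.from_matrix(np.c_[np.cross(y,z),y,z])
E
python3 - <<'E'
from h import *
print(manip.camera_model('wrist')); print(manip.observe()['clock'])
go([490,-80,330])
# cylinder fits from stored clouds
for n in('scene','side'):
    f=np.load(n+'0.npz');P=f['P'];
    for nm,c,z0,z1,r in(('basket',(495,-52),20,90,45),('can',(564,-310),60,103,50)):
        m=(P[...,2]>z0)&(P[...,2]<z1)&(np.hypot(P[...,0]-c[0],P[...,1]-c[1])<r);q=P[m]
        top=q[q[:,2]>np.percentile(q[:,2],99)-6]
        A=np.c_[2*top[:,:2],np.ones(len(top))];x=np.linalg.lstsq(A,(top[:,:2]**2).sum(1),rcond=None)[0]
        print(n,nm,len(top),np.round(x[:2],1),np.sqrt(x[2]+x[0]**2+x[1]**2),np.percentile(q[:,2],99))
E
```

```text
{'fx': 376.90657259065443, 'fy': 376.90657259065443, 'cx': 282.18228044289316, 'cy': 208.493366427586, 'mount': array([[-1.00054178e-03, -9.61625473e-01, -2.74363714e-01,
         6.99214497e+01],
       [ 9.99999348e-01, -1.11294407e-03,  2.54021339e-04,
        -1.43909265e-01],
       [-5.49624860e-04, -2.74363281e-01,  9.61625960e-01,
        -1.23360936e+02],
       [ 0.00000000e+00,  0.00000000e+00,  0.00000000e+00,
         1.00000000e+00]])}
0.7
move [ -9.861 -11.332  -1.594] [0. 0. 0.] rows>=15.1
scene basket 113 [495.2 -50.4] 30.267882995954338 87.42742514530727
scene can 202 [ 567.4 -310.5] 38.98475378282013 101.65116035799986
side basket 85 [493.4 -49.3] 30.632181123713266 86.91090751743016
side can 93 [ 565.5 -309.3] 38.975048988140976 101.89209583314367
```

Call:
{"fn": "step_arm", "kwargs": {"motion": [[1,-4.9,-5.6,-1.4,0,0,0],[1,-4.9,-5.6,-1.4,0,0,0],[1,-4.9,-5.6,-1.4,0,0,0],[1,-4.9,-5.6,-1.4,0,0,0],[1,-4.9,-5.6,-1.4,0,0,0],[1,-4.9,-5.6,-1.4,0,0,0],[1,-4.9,-5.6,-1.4,0,0,0],[1,-4.9,-5.6,-1.4,0,0,0]], "newtons": 40}}

```text
clock: 1.5
ee_pos: [332.4, 260.6, 321.4]
tcp_rot: [0.141, 0.99, 0.001, 0.0]
force: [-0.7, 0.1, 0.9]
grip_width: 85.5
gripper_force: 0.0
```

Call:
{"fn": "step_arm", "kwargs": {"motion": [[1,-4.9,-5.6,0,0,0,0],[1,-4.9,-5.6,0,0,0,0],[1,-4.9,-5.6,0,0,0,0],[1,-4.9,-5.6,0,0,0,0],[1,-4.9,-5.6,0,0,0,0],[1,-4.9,-5.6,0,0,0,0],[1,-4.9,-5.6,0,0,0,0],[1,-4.9,-5.6,0,0,0,0]]}}

```text
clock: 2.3
ee_pos: [489.5, -77.5, 320.8]
tcp_rot: [0.142, 0.99, -0.0, 0.001]
force: [0.0, 0.7, 0.6]
grip_width: 85.2
gripper_force: 0.0
```

```bash
python3 - <<'E'
from h import *
s=manip.observe();print(s['clock'],s['ee_pos'],s['tcp_rot'],s['qpos'])
p,d,P,K,T=grab('wrist','w1.png');np.savez('w1.npz',p=p,P=P)
h=cv2.cvtColor(p,cv2.COLOR_RGB2HSV)
m=((h[...,0]<8)|(h[...,0]>172))&(h[...,1]>130)&(h[...,2]>60)
n,l,st,c=cv2.connectedComponentsWithStats(m.astype(np.uint8))
for i in range(1,n):
    if st[i,4]>6: print(c[i].round(),st[i,4],np.round(np.nanmean(P[l==i],0),1))
print(manip.pinpoint('wrist','basket'))
E
```

```text
2.3 [489.49779766 -77.48089483 320.77185411] [ 1.41844926e-01  9.89888534e-01 -3.16616625e-04  7.78467835e-04] [-0.67478225 -0.02379244  0.73811093  1.71405939  0.01689965  1.44365076
  1.34721562]
[284.  17.] 55 [355.3 -36.3  81.8]
[316.  81.] 37 [414.9 -23.8  84.1]
[172.  95.] 45 [ 389.1 -153.    83. ]
[210. 150.] 34 [ 446.9 -137.3   79.6]
[335. 153.] 32 [482.7 -22.5  82.8]
[285. 189.] 35 [503.5 -79.   83.5]
[527. 344.] 92 [793.4 156.3  33.7]
[497. 418.] 47 [873.6  95.7  55.4]
[{'location': [419.7, -145.8, 1.4], 'p': 0.71}, {'location': [382.9, -30.1, -2.1], 'p': 0.7}, {'location': [490.8, -46.5, 1.2], 'p': 0.69}]
```

View pics/w1.png

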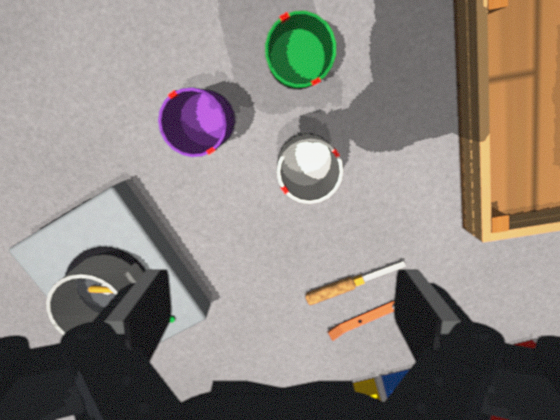

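The grey basket's red marks are at (335,153) and (285,189): centre about (493,-51), slot at 110° mod 180. The pin shows only in part at (100,290), so I'll look straight into the can.

Call:
{"fn": "step_arm", "kwargs": {"motion": [[1,-4.1,-4.0,0,0,0,0],[1,-4.1,-4.0,0,0,0,0],[1,-4.1,-4.0,0,0,0,0],[1,-4.1,-4.0,0,0,0,0],[1,-4.1,-4.0,0,0,0,0],[1,-4.1,-4.0,0,0,0,0],[1,-4.1,-4.0,0,0,0,0]]}}

```text
clock: 3.1
ee_pos: [630.4, -325.4, 317.3]
tcp_rot: [0.142, 0.99, -0.001, -0.002]
force: [-0.3, -0.1, 0.1]
grip_width: 85.7
gripper_force: 0.0
```

```bash
python3 - <<'E'
from h import *
s=manip.observe();print(s['clock'],s['ee_pos'],s['tcp_rot'],s['qpos'])
p,d,P,K,T=grab('wrist','w2.png');np.savez('w2.npz',p=p,P=P)
h=cv2.cvtColor(p,cv2.COLOR_RGB2HSV)
r=np.hypot(P[...,0]-566,P[...,1]+310)
m=(h[...,0]>12)&(h[...,0]<32)&(h[...,1]>90)&(h[...,2]>50)&(r<32)
q=P[m];print(len(q),np.nanmean(q,0))
v,u=np.nonzero(m);print(u.mean(),v.mean())
# undo depth noise: project pixels onto plane z=56
C=T[:3,3];D=P[m]-C;q=(C+D*((56-C[2])/D[:,2])[:,None])[:,:2]
rect=cv2.minAreaRect(q.astype(np.float32));print(rect)
w,V=np.linalg.eigh(np.cov(q.T));print('pin ang',np.degrees(np.arctan2(V[1,1],V[0,1])),np.sqrt(w),q.mean(0))
# can rim
t=P[(r<46)&(P[...,2]>95)&(P[...,2]<106)];A=np.c_[2*t[:,:2],np.ones(len(t))]
x=np.linalg.lstsq(A,(t[:,:2]**2).sum(1),rcond=None)[0];print('can',x[:2],np.sqrt(x[2]+x[0]**2+x[1]**2),len(t),t[:,2].mean())
print(manip.pinpoint('wrist','can_floor'))
E
```

```text
3.1 [ 630.42194407 -325.43806368  317.29324871] [ 1.41724133e-01  9.89903770e-01 -6.26763797e-04 -2.09829593e-03] [-0.06569081  0.61818744  0.8437855   1.11238069 -0.44470957  1.58899689
  1.95509678]
318 [ 565.33490741 -311.31772196   55.66113349]
277.8333333333333 105.73270440251572
((565.2860107421875, -311.13079833984375), (39.43083190917969, 7.929636001586914), 71.7474365234375)
pin ang 72.0914918040979 [ 2.22746685 11.34077447] [ 565.33628366 -311.3088498 ]
can [ 565.40056598 -311.1938245 ] 38.59810188461923 1368 98.44584612853397
[{'location': [561.2, -309.5, 47.2], 'p': 0.65}]
```

View pics/w2.png

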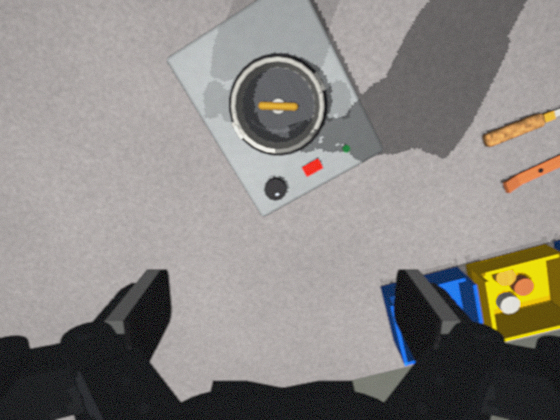

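The pin is at (278,106) inside the can at (278,104), along 72°. The basket must therefore turn −38° between pick and place.

```bash
python3 - <<'E'
from h import *
go([493.5,-50.5,170],down(np.radians(73.7)))
E
```

```text
move [4.134 4.448 2.994] [ 0.    -0.002  0.004] rows>=6.8
```

Call:
{"fn": "step_arm", "kwargs": {"motion": [[1,4.13,4.45,3.0,0,0,0],[1,4.13,4.45,3.0,0,0,0],[1,4.13,4.45,3.0,0,0,0],[1,4.13,4.45,3.0,0,0,0],[1,4.13,4.45,3.0,0,0,0],[1,4.13,4.45,3.0,0,0,0],[1,4.13,4.45,3.0,0,0,0],[1,4.13,4.45,3.0,0,0,0]]}}

```text
clock: 4.0
ee_pos: [490.3, -43.6, 168.3]
tcp_rot: [0.134, 0.991, 0.002, -0.002]
force: [0.5, 0.7, 0.4]
grip_width: 85.5
gripper_force: 0.0
```

```bash
python3 - <<'E'
from h import *
s=manip.observe();print(s['clock'],s['ee_pos'],s['qpos'])
go([493.5,-50.5,77],down(np.radians(73.7)))
p,d,P,K,T=grab('wrist')
h=cv2.cvtColor(p,cv2.COLOR_RGB2HSV)
m=((h[...,0]<8)|(h[...,0]>172))&(h[...,1]>130)&(h[...,2]>60)
n,l,st,c=cv2.connectedComponentsWithStats(m.astype(np.uint8))
for i in range(1,n):
    if st[i,4]>6: print(c[i].round(),st[i,4],np.round(np.nanmean(P[l==i],0),1))
r=np.hypot(P[...,0]-493.5,P[...,1]+50.5)
t=P[(r<40)&(P[...,2]>80)&(P[...,2]<90)];A=np.c_[2*t[:,:2],np.ones(len(t))]
x=np.linalg.lstsq(A,(t[:,:2]**2).sum(1),rcond=None)[0];print('rim',x[:2],np.sqrt(x[2]+x[0]**2+x[1]**2),len(t))
E
```

```text
4.0 [490.34801474 -43.58222886 168.26343898] [-0.80776247  0.12445211  0.87127776  1.94271889 -0.11047077  1.12489843
  1.40895418]
move [-0.106 -0.123  1.824] [ 0.004 -0.005  0.015] rows>=1.8
[279.  86.] 131 [415.  -24.1  82. ]
[ 35. 105.] 195 [ 389.1 -152.7   82.1]
[104. 198.] 107 [ 447.  -136.8   82.6]
[314. 204.] 98 [482.3 -22.1  84. ]
[231. 260.] 141 [503.  -78.8  81.9]
rim [492.61067591 -50.82474633] 30.138044155748133 1963
```

```bash
python3 - <<'E'
from h import *
s=manip.observe();print(s['clock'],s['ee_pos'],s['tcp_rot'])
go([492.8,-50.7,77],down(np.radians(73.7)))
E
```

```text
4.05 [492.00364652 -46.20704213 169.71338504] [ 1.35664589e-01  9.90752947e-01  1.74356911e-03 -8.22757150e-04]
move [-0.043 -0.088  1.854] [ 0.003 -0.002  0.012] rows>=1.9
```

Call:
{"fn": "step_arm", "kwargs": {"motion": [[1,0,0,0,0,0,0],[1,0,0,0.6,0,0,0],[1,0,0,1.2,0,0,0],[1,0,0,1.5,0,0,0],[1,0,0,1.5,0,0,0]]}}

```text
clock: 4.55
ee_pos: [493.0, -51.7, 94.2]
tcp_rot: [0.14, 0.99, -0.001, -0.001]
force: [-0.7, -0.2, 0.1]
grip_width: 85.7
gripper_force: 0.0
```

```bash
python3 - <<'E'
from h import *
s=manip.observe();print(s['clock'],s['force'])
go([492.8,-50.7,77],down(np.radians(73.7)))
E
```

```text
4.55 [-0.66748686 -0.17815777  0.07406692]
move [0.008 0.018 0.344] [-0.002 -0.002  0.003] rows>=0.3
```

Call:
{"fn": "step_arm", "kwargs": {"motion": [[1,0,0,0.34,0,0,0],[1,0,0,0.34,0,0,0],[0.5,0,0,0.34,0,0,0],[0.5,0,0,0.34,0,0,0],[0.5,0,0,0.34,0,0,0],[0.5,0,0,0.34,0,0,0],[0.5,0,0,0.34,0,0,0],[0.5,0,0,0.34,0,0,0]], "newtons": 50}}

```text
clock: 5.35
ee_pos: [494.5, -51.2, 79.8]
tcp_rot: [0.14, 0.99, 0.0, 0.001]
force: [-0.2, -0.9, 6.8]
grip_width: 61.2
gripper_force: 54.0
```

Call:
{"fn": "step_arm", "kwargs": {"motion": [[0.5,0,0,-0.5,0,0,0],[0.5,0,0,-1.2,0,0,0],[0.5,0,0,-2.0,0,0,0],[0.5,0,0,-2.7,0,0,0],[0.5,0,0,-2.7,0,0,0]]}}

```text
clock: 5.85
ee_pos: [496.0, -51.3, 218.2]
tcp_rot: [0.14, 0.99, 0.002, 0.004]
force: [0.1, -0.1, -2.0]
grip_width: 61.1
gripper_force: 56.9
```

```bash
python3 - <<'E'
from h import *
s=manip.observe();print(s['clock'],s['force'],s['grip_width'],s['ee_pos'],s['qpos'])
go([565.4,-311.2,212],down(np.radians(73.7-38.2)))
p,d,P,K,T=grab('wrist','w3.png')
h=cv2.cvtColor(p,cv2.COLOR_RGB2HSV)
m=((h[...,0]<8)|(h[...,0]>172))&(h[...,1]>130)&(h[...,2]>60)
n,l,st,c=cv2.connectedComponentsWithStats(m.astype(np.uint8))
R0=R.from_quat(s['tcp_rot'])
for i in range(1,n):
    if st[i,4]>6:
        w=np.nanmean(P[l==i],0);print(c[i].round(),st[i,4],np.round(w,1),np.round(R0.inv().apply(w-s['ee_pos']),1))
E
```

```text
5.85 [ 0.05624013 -0.11256994 -1.97615268] 61.105916125962025 [495.98585416 -51.31595168 218.18282823] [-0.84179673  0.06173208  0.90020141  1.87579662 -0.05462197  1.22038635
  1.36607609]
move [-2.773 -4.611  0.121] [0.007 0.005 0.671] rows>=5.4
[287.  75.] 86 [415.2 -24.   81.4] [ 86.1   3.3 136.2]
[87. 92.] 116 [ 389.2 -152.6   82.1] [  75.5 -127.5  135. ]
[143. 169.] 67 [ 446.9 -137.5   81.3] [ 24.2 -97.  136.3]
[354. 254.] 300 [483.9 -22.4 221.5] [19.6 24.5 -3.3]
[219. 340.] 475 [504.5 -78.6 219.5] [-15.8 -23.8  -1.3]
[524. 407.] 15 [698.5  84.4 106.3] [-156.3  186.   113.8]
```

View pics/w3.png

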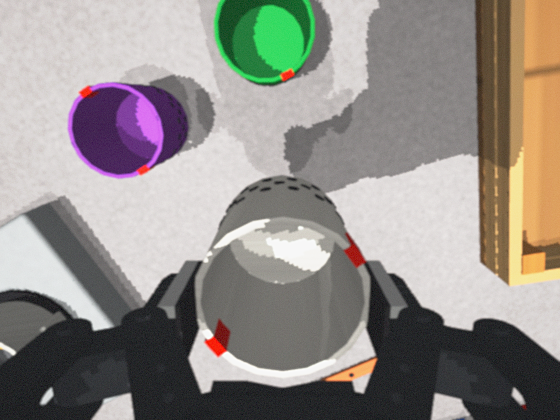

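The basket is held near its rim, marks at (354,254) and (219,340), slot at 110°, with no slip; centre 1.8 mm off the TCP. Now to above the can, turning to match.

```bash
python3 - <<'E'
from h import *
print(manip.observe()['ee_pos'])
go([566.3,-312.7,218],down(np.radians(35.7)))
E
```

```text
[494.89605152 -50.8476427  215.68463544]
move [-2.819 -4.639 -0.051] [0.005 0.003 0.668] rows>=5.4
```

Call:
{"fn": "step_arm", "kwargs": {"motion": [[0.5,-0.5,-0.8,0,0,0,0.12],[0.5,-1.1,-1.7,0,0,0,0.26],[0.5,-1.6,-2.6,0,0,0,0.38],[0.5,-2.1,-3.4,0,0,0,0.5],[0.5,-2.6,-4.2,0,0,0,0.6],[0.5,-2.82,-4.64,0,0,0,0.668],[0.5,-2.82,-4.64,0,0,0,0.668],[0.5,-2.82,-4.64,0,0,0,0.668]]}}

```text
clock: 6.7
ee_pos: [564.3, -313.1, 211.8]
tcp_rot: [0.457, 0.89, -0.0, -0.001]
force: [0.2, 0.4, -2.0]
grip_width: 61.3
gripper_force: 56.9
```

```bash
python3 - <<'E'
from h import *
p,d,P,K,T=grab('wrist')
s=manip.observe();print(s['clock'],s['ee_pos'],s['force'],s['qpos'])
go([566.3,-312.7,160],down(np.radians(35.7)))
h=cv2.cvtColor(p,cv2.COLOR_RGB2HSV)
m=((h[...,0]<8)|(h[...,0]>172))&(h[...,1]>130)&(h[...,2]>60)&(P[...,2]>150)
n,l,st,c=cv2.connectedComponentsWithStats(m.astype(np.uint8))
w=[np.nanmean(P[l==i],0) for i in range(1,n) if st[i,4]>60];print(np.round(w,1));
if len(w)==2: dd=w[0]-w[1];print((w[0]+w[1])/2,np.degrees(np.arctan2(dd[1],dd[0])))
E
```

```text
6.75 [ 564.80962846 -312.00337354  212.18120529] [ 0.66581895  0.42789609 -2.15115312] [-0.25846611  0.57003935  1.00264569  1.49409451 -0.48538172  1.34560696
  1.40550463]
move [-0.03   0.017  1.044] [-0.001 -0.002  0.001] rows>=1.0
[[ 572.7 -283.2  215.1]
 [ 554.1 -340.   212.9]]
[ 563.40536341 -311.60455522  213.97372474] 71.82427861581563
```

Call:
{"fn": "step_arm", "kwargs": {"motion": [[0.5,-0.025,0.03,0.2,0,0,0],[0.5,-0.025,0.03,0.45,0,0,0],[0.5,-0.025,0.03,0.65,0,0,0],[0.5,-0.025,0.03,0.85,0,0,0],[0.5,-0.025,0.03,1.0,0,0,0],[0.5,-0.025,0.03,1.0,0,0,0]]}}

```text
clock: 7.35
ee_pos: [566.6, -312.4, 161.9]
tcp_rot: [0.456, 0.89, -0.0, -0.001]
force: [0.1, 0.2, -1.9]
grip_width: 61.4
gripper_force: 56.9
```

```bash
python3 - <<'E'
from h import *
s=manip.observe();print(s['clock'],s['ee_pos'],s['force'],s['wrist_torque'])
go([566.3,-312.3,130],down(np.radians(35.7)))
E
```

```text
7.35 [ 566.60717307 -312.39777905  161.92933901] [ 0.07307767  0.1670763  -1.89657084] [ 0.02683751  0.00854158 -0.04724425]
move [ 0.004 -0.003  0.639] [-0.001 -0.002  0.   ] rows>=0.6
```

Freely inside the can. Lower on towards the floor gently.

Call:
{"fn": "step_arm", "kwargs": {"motion": [[0.5,0,0,0.15,0,0,0],[0.5,0,0,0.3,0,0,0],[0.5,0,0,0.4,0,0,0],[0.5,0,0,0.5,0,0,0],[0.5,0,0,0.56,0,0,0],[0.5,0,0,0.6,0,0,0],[0.5,0,0,0.6,0,0,0]]}}

```text
clock: 8.05
ee_pos: [567.0, -312.8, 133.1]
tcp_rot: [0.456, 0.89, 0.0, -0.0]
force: [0.1, 0.1, -2.3]
grip_width: 61.3
gripper_force: 56.9
```

Call:
{"fn": "step_arm", "kwargs": {"motion": [[0.5,0,0,0.04,0,0,0],[0.5,0,0,0.08,0,0,0],[0.5,0,0,0.11,0,0,0],[0.5,0,0,0.11,0,0,0]]}}

```text
clock: 8.45
ee_pos: [567.3, -313.1, 129.0]
tcp_rot: [0.456, 0.89, 0.0, 0.0]
force: [-2.7, 2.0, 8.2]
grip_width: 61.6
gripper_force: 58.2
```

```bash
python3 - <<'E'
from h import *
p,d,P,K,T=grab('wrist')
s=manip.observe();print(s['clock'],s['ee_pos'],s['force'])
for n in('wrist','scene','side'):
    if n!='wrist': p,d,P,K,T=grab(n,n+'4.png')
    r=np.hypot(P[...,0]-565.4,P[...,1]+311.2)
    b=P[(r<36)&(r>26)&(P[...,2]>110)&(P[...,2]<150)];c=P[(r<44)&(r>35)&(P[...,2]>85)&(P[...,2]<106)]
    print(n,len(b),np.percentile(b[:,2],[50,70,90,98]) if len(b) else 0,np.percentile(c[:,2],[70,90,98]) if len(c) else 0)
E
```

```text
8.5 [ 567.24740442 -313.12090427  128.94790289] [-2.45209192  1.73249061  7.91309532]
wrist 15270 [129.69605413 132.69344701 139.35529579 148.00730153] [98.73801148 99.32622742 99.82625299]
scene 287 [124.09857659 129.38667818 133.91953237 135.39304097] [ 98.70645542 100.945135   102.64319868]
side 251 [125.22307243 131.33963935 136.1342284  147.76834971] [ 97.84808299 100.84766517 102.23584635]
```

The rim sits about 33 mm above the can's, so the basket is home. Release and retreat.

Call:
{"fn": "step_arm", "kwargs": {"motion": [[0.8,0,0,0,0,0,0],[1,0,0,0,0,0,0],[1,0,0,0,0,0,0],[1,0,0,0,0,0,0],[1,0,0,-0.5,0,0,0],[1,0,0,-1.3,0,0,0],[1,0,0,-2.1,0,0,0],[1,0,0,-2.5,0,0,0]]}}

```text
clock: 9.4
ee_pos: [567.5, -313.7, 256.3]
tcp_rot: [0.457, 0.89, -0.0, 0.002]
force: [0.7, -0.0, 0.7]
grip_width: 85.1
gripper_force: 0.0
```

```bash
python3 - <<'E'
from h import *
manip.observe(); p,d,P,K,T=grab('wrist','w5.png')
s=manip.observe();print(s['clock'],s['ee_pos'],s['force'],s['grip_width'])
r=np.hypot(P[...,0]-565.4,P[...,1]+311.2)
b=P[(r<36)&(P[...,2]>120)&(P[...,2]<150)];t=b[b[:,2]>130]
A=np.c_[2*t[:,:2],np.ones(len(t))];x=np.linalg.lstsq(A,(t[:,:2]**2).sum(1),rcond=None)[0];print('rim',x[:2],np.sqrt(x[2]+x[0]**2+x[1]**2),np.percentile(b[:,2],[50,90]))
# chute/sieve geometry from stored clouds
for n in('scene','side'):
    f=np.load(n+'0.npz');Q=f['P'];im=f['p']
    for r_ in manip.pinpoint(n,'sieve')[:1]+[]: print(r_)
go([490,320,330])
E
```

```text
9.45 [ 568.02737375 -314.20402199  258.44593958] [0.9283107  0.05440571 1.65110005] 85.39671370657928
rim [ 566.17337382 -312.43493666] 30.17621745970453 [132.07164834 133.37070062]
{'location': [507.7, 246.2, 33.8], 'p': 0.98}
{'location': [510.1, 246.6, 32.3], 'p': 0.95}
move [11.186  6.135 -1.534] [0. 0. 0.] rows>=12.8
```

View pics/w5.png

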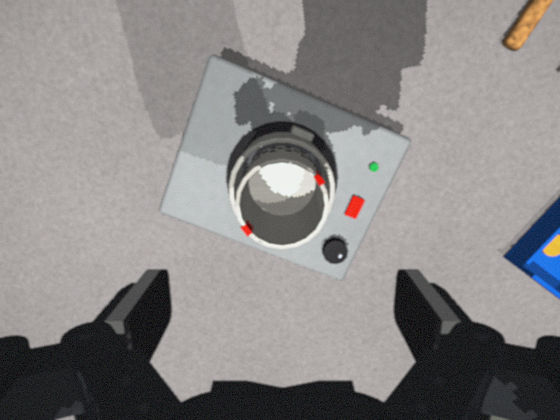

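The basket stands home in the can, rim ellipse around (285,204) and marks at (319,180)/(247,230). Next, the sieve's axis from the clouds.

```bash
python3 - <<'E'
from h import *
from scipy.optimize import least_squares
rng=np.random.default_rng(0)
allS=[]
for n in('scene','side'):
    f=np.load(n+'0.npz');Q=f['P'];h=cv2.cvtColor(f['p'],cv2.COLOR_RGB2HSV)
    g=(h[...,1]<60)&(h[...,2]>90)&(np.abs(Q[...,0]-512)<90)&(Q[...,1]>240)&(Q[...,1]<360)&(Q[...,2]>25)&(Q[...,2]<118)
    q=Q[g];best=(0,)
    for _ in range(2000):
        a,b,c=q[rng.choice(len(q),3,False)];nn=np.cross(b-a,c-a);L=np.linalg.norm(nn)
        if L<500: continue
        nn/=L*np.sign(nn[2]+1e-9);
        if abs(nn[2]-np.cos(np.radians(55)))>.08: continue
        k=(np.abs((q-a)@nn)<2).sum()
        if k>best[0]: best=(k,nn,a)
    if best[0]:
        q2=q[np.abs((q-best[2])@best[1])<3];nn=np.linalg.svd(q2-q2.mean(0))[2][2];nn*=np.sign(nn[2])
        print(n,len(q),len(q2),nn,'incl',np.degrees(np.arccos(nn[2])),'uphill yaw',np.degrees(np.arctan2(-nn[1],-nn[0])),'ctr',q2.mean(0))
    # shelf-edge: green/steel boundary points at z~120 via green mask
    G=(h[...,0]>50)&(h[...,0]<90)&(h[...,1]>80)&(np.abs(Q[...,2]-120)<6)&(Q[...,1]>200);
    qq=Q[G];print('shelf rect',cv2.minAreaRect(qq[:,:2].astype(np.float32)))
    o=np.array([509,247,34.])
    S=(h[...,2]<110)|((h[...,0]>10)&(h[...,0]<35)&(h[...,1]>80))
    e=Q[S&(np.abs(Q[...,0]-512)<50)&(Q[...,1]>225)&(Q[...,1]<345)&(Q[...,2]>45)&(Q[...,2]<150)];allS.append(e)
e=np.vstack(allS)
ax=lambda p:np.array([np.sin(p[0])*np.cos(p[1]),np.sin(p[0])*np.sin(p[1]),np.cos(p[0])])
def res(p):
    v=e-np.array([p[2],p[3],80]);a=ax(p);return np.linalg.norm(np.cross(v,a),axis=1)-25
s=least_squares(res,[.61,1.57,512,280],loss='soft_l1',f_scale=1.5)
print(len(e),np.degrees(s.x[:2]),s.x[2:],np.median(np.abs(s.fun)))
a=ax(s.x);print('axis at z=34:',np.array([s.x[2],s.x[3],80])+a*(34-80)/a[2])
E
```

```text
scene 567 381 [-0.09830697 -0.81451269  0.5717559 ] incl 55.12723873564098 uphill yaw 83.1180187608296 ctr [522.07019402 318.61271078  93.83906888]
shelf rect ((543.0787353515625, 485.76007080078125), (298.85235595703125, 324.9523620605469), 83.2961654663086)
side 433 279 [0.07387887 0.65865428 0.74881002] incl 41.51259686063507 uphill yaw -96.39991018770243 ctr [506.88021397 251.47999986  33.33250472]
shelf rect ((541.2425537109375, 486.02459716796875), (300.076416015625, 318.4261169433594), 83.21192169189453)
1458 [34.25046633 82.15517874] [515.09182498 280.09353517] 1.5627803798804205
axis at z=34: [510.81682656 249.06582211  34.        ]
```

```bash
cat >> h.py <<'E'
def tilt(yaw,t): # tool y at yaw, back of tool leaning t towards yaw+90
    y=np.array([np.cos(yaw),np.sin(yaw),0]);u=np.array([-y[1],y[0],0]);z=-(np.sin(t)*u+np.array([0,0,np.cos(t)]));return R.from_matrix(np.c_[np.cross(y,z),y,z])
YC=np.radians(-6.8)
E
python3 - <<'E'
from h import *
go([540,10,300],tilt(YC,0))
s=manip.observe();s['ee_pos']=np.array([540,10,300.]);s['tcp_rot']=tilt(YC,0).as_quat()
b=-tilt(YC,np.radians(28)).as_matrix()[:,2]; print(b)
go(np.array([517,303.2,113.4])+110*b,tilt(YC,np.radians(28)),s)
E
```

```text
move [ 5.569  3.328 -0.928] [0.002 0.001 0.742] rows>=6.6
[0.0555873  0.46616907 0.88294759]
move [ 6.801 -1.151  1.79 ] [-0.    -0.489  0.   ] rows>=7.1
```

Call:
{"fn": "step_arm", "kwargs": {"motion": [[1,0.6,0.35,-0.2,0,0,0.1],[1,1.4,0.8,-0.5,0,0,0.22],[1,2.2,1.3,-0.9,0,0,0.34],[1,3.0,1.8,-0.9,0,0,0.46],[1,3.8,2.3,-0.9,0,0,0.58],[1,4.6,2.75,-0.9,0,0,0.69],[1,5.3,3.15,-0.9,0,0,0.74],[1,5.57,3.33,-0.9,0,0,0.74]]}}

```text
clock: 10.35
ee_pos: [538.9, 15.8, 296.4]
tcp_rot: [0.746, 0.666, -0.0, -0.001]
force: [-0.0, 0.7, -0.4]
grip_width: 85.1
gripper_force: 0.0
```

Call:
{"fn": "step_arm", "kwargs": {"motion": [[1,0.9,-0.15,0.0,0,-0.1,0],[1,1.8,-0.3,0.2,0,-0.2,0],[1,2.7,-0.45,0.5,0,-0.3,0],[1,3.6,-0.6,0.8,0,-0.4,0],[1,4.5,-0.75,1.1,0,-0.49,0],[1,5.4,-0.9,1.4,0,-0.49,0],[1,6.2,-1.05,1.6,0,-0.49,0],[1,6.8,-1.15,1.6,0,-0.49,0]]}}

```text
clock: 11.15
ee_pos: [520.6, 357.7, 213.8]
tcp_rot: [0.723, 0.646, -0.183, 0.161]
force: [-0.1, -0.2, 0.3]
grip_width: 85.1
gripper_force: 0.0
```

```bash
python3 - <<'E'
from h import *
manip.search_frame('wrist','sieve') if 0 else None
manip.grab_frame('scene')
s=manip.observe();print(s['clock'],s['ee_pos'],s['qpos'])
p,d,P,K,T=grab('wrist','w6.png');np.savez('w6.npz',p=p,P=P,T=T)
go(np.array([517,303.2,113.4]),tilt(YC,np.radians(28)),s)
print(manip.pinpoint('wrist','sieve')[:2])
E
```

```text
11.2 [519.79599596 362.38928124 213.84486498] [-1.38329902  0.86492708  1.04825301  1.21897692 -0.30764204  1.6930138
 -0.53124129]
move [-0.096  0.082  2.329] [0.001 0.002 0.01 ] rows>=2.3
[{'location': [511.7, 249.7, 34.9], 'p': 0.76}]
```

View pics/w6.png

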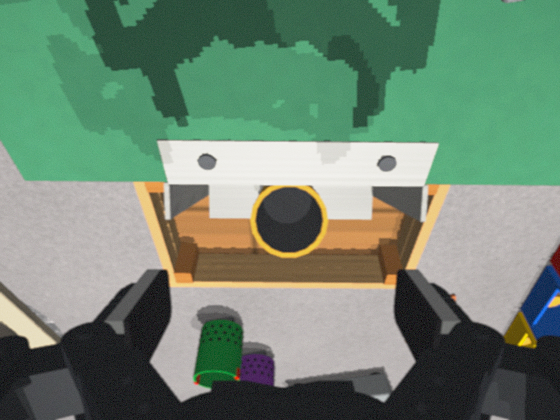

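The sieve's mouth is at (289,220), clear of both flanges. I'll measure the rim ring in 3D.

```bash
python3 - <<'E'
from h import *
f=np.load('w6.npz');P=f['P'];T=f['T'];h=cv2.cvtColor(f['p'],cv2.COLOR_RGB2HSV)
m=(h[...,0]>15)&(h[...,0]<32)&(h[...,1]>120)&(h[...,2]>120)
m[:175]=0;m[265:]=0;m[:,:245]=0;m[:,335:]=0
v,u=np.nonzero(m);e=cv2.fitEllipse(np.c_[u,v].astype(np.float32));print(len(u),e)
q=P[m];q=q[np.isfinite(q[:,0])];print('ring mean',np.nanmean(q,0),np.median(q,0))
n=np.linalg.svd(q-q.mean(0))[2][2];print(n)
a=np.array([.0679,.5695,.819]);M=(q.min(0)+q.max(0))/2;print('mid',M,'origin',M-105*a)
s=manip.observe();print(s['ee_pos'])
E
```

```text
1360 ((288.8419494628906, 220.4276885986328), (70.93682098388672, 74.8884506225586), 97.69606018066406)
ring mean [514.20297654 281.06323634 100.97209018] [513.47195057 297.54975402 117.49645949]
[-0.1013369  -0.59527271  0.79710804]
mid [504.12170575 230.10808994  71.5941192 ] origin [496.99220575 170.31058994 -14.4008808 ]
[521.58309679 356.69648809 215.51626825]
```

```bash
python3 - <<'E'
from h import *
f=np.load('w6.npz');P=f['P'];T=f['T'];h=cv2.cvtColor(f['p'],cv2.COLOR_RGB2HSV)
m=(h[...,0]>15)&(h[...,0]<32)&(h[...,1]>120)&(h[...,2]>120)&(P[...,2]>95)&(P[...,2]<145)&(P[...,1]>270)
m[:,:245]=0;m[:,335:]=0
q=P[m];c=q.mean(0);n=np.linalg.svd(q-c)[2][2];n*=np.sign(n[2]);
a=np.array([.0679,.5695,.819])
x=R.align_vectors([[0,0,1]],[a])[0].apply(q);A=np.c_[2*x[:,:2],np.ones(len(x))];k=np.linalg.lstsq(A,(x[:,:2]**2).sum(1),rcond=None)[0]
M=R.align_vectors([[0,0,1]],[a])[0].inv().apply([k[0],k[1],np.median(x[:,2])])
print(len(q),'normal',n,'mouth',M,'r',np.sqrt(k[2]+k[0]**2+k[1]**2),'origin',M-105*a)
G=M-8*a;print('grasp',G)
t=tilt(YC,np.radians(28));go(G,t);go(G+70*(-t.as_matrix()[:,2]),t)
E
```

```text
1088 normal [0.07748948 0.57134579 0.81704306] mouth [517.20847022 307.71057681 120.12680523] r 23.23969167110941 origin [510.07897022 247.91307681  34.13180523]
grasp [516.66527022 303.15457681 113.57480523]
move [0.016 0.027 2.305] [0.001 0.003 0.005] rows>=2.3
move [0.011 0.028 0.905] [0.001 0.003 0.005] rows>=0.9
```

Call:
{"fn": "step_arm", "kwargs": {"motion": [[1,0.01,0.03,0.5,0,0,0],[1,0.01,0.03,1.1,0,0,0],[1,0.01,0.03,1.6,0,0,0],[1,0.01,0.03,1.9,0,0,0],[1,0.01,0.03,2.15,0,0,0],[1,0.01,0.03,2.25,0,0,0],[1,0.01,0.03,2.25,0,0,0]]}}

```text
clock: 12.0
ee_pos: [517.8, 302.4, 118.3]
tcp_rot: [0.725, 0.645, -0.181, 0.161]
force: [0.5, -0.1, 0.1]
grip_width: 85.3
gripper_force: 0.0
```

```bash
python3 - <<'E'
from h import *
s=manip.observe();print(s['clock'],s['force'],s['ee_pos'])
go([516.7,303.15,113.6],tilt(YC,np.radians(28)))
E
```

```text
12.0 [ 0.47507849 -0.12323788  0.07866071] [517.75852058 302.36182654 118.29457417]
move [ 0.056 -0.023  0.077] [0.001 0.001 0.001] rows>=0.1
```

Call:
{"fn": "step_arm", "kwargs": {"motion": [[1,0.03,-0.02,0.08,0,0,0],[0.3,0.03,-0.02,0.08,0,0,0],[0.3,0.03,-0.02,0.08,0,0,0],[0.3,0.03,-0.02,0.08,0,0,0],[0.3,0.03,-0.02,0.08,0,0,0],[0.3,0.03,-0.02,0.08,0,0,0],[0.3,0.03,-0.02,0.08,0,0,0],[0.3,0.03,-0.02,0.08,0,0,0]], "newtons": 50}}

```text
clock: 12.8
ee_pos: [516.9, 302.7, 114.6]
tcp_rot: [0.725, 0.645, -0.181, 0.161]
force: [-0.2, 2.7, 5.8]
grip_width: 49.3
gripper_force: 51.8
```

Call:
{"fn": "step_arm", "kwargs": {"motion": [[0.3,-0.15,0,-0.27,0,0,0],[0.3,-0.45,0,-0.85,0,0,0],[0.3,-0.8,0,-1.5,0,0,0],[0.3,-1.15,0,-2.15,0,0,0],[0.3,-1.41,0,-2.65,0,0,0],[0.3,-1.41,0,-2.65,0,0,0]]}}

```text
clock: 13.4
ee_pos: [517.9, 301.8, 268.7]
tcp_rot: [0.726, 0.644, -0.179, 0.161]
force: [0.1, 0.3, -2.2]
grip_width: 48.8
gripper_force: 52.2
```

```bash
python3 - <<'E'
from h import *
s=manip.observe();print(s['clock'],s['force'],s['grip_width'],s['ee_pos'],s['qpos'])
go([545,-20,320],tilt(YC,np.radians(-7)))
E
```

```text
13.4 [ 0.1471839   0.34230388 -2.21510324] 48.837288529687 [517.94322186 301.76380549 268.73624178] [-1.41449425  0.75338162  1.12203245  1.30064681 -0.23259044  1.6992739
 -0.46608606]
move [-6.07   1.299  2.056] [ 0.004  0.609 -0.   ] rows>=6.5
```

Call:
{"fn": "step_arm", "kwargs": {"motion": [[0.3,-0.6,0.13,0.1,0,0.06,0],[0.3,-1.4,0.3,0.3,0,0.16,0],[0.3,-2.2,0.48,0.6,0,0.27,0],[0.3,-3.0,0.65,0.9,0,0.38,0],[0.3,-3.9,0.84,1.2,0,0.48,0],[0.3,-4.8,1.03,1.6,0,0.56,0],[0.3,-5.6,1.2,1.9,0,0.609,0],[0.3,-6.07,1.3,2.06,0,0.609,0]]}}

```text
clock: 14.2
ee_pos: [542.9, -25.8, 316.7]
tcp_rot: [0.748, 0.66, 0.046, -0.04]
force: [0.7, 0.9, -1.1]
grip_width: 49.0
gripper_force: 52.5
```

```bash
python3 - <<'E'
from h import *
s=manip.observe();print(s['clock'],s['force'],s['grip_width'],s['ee_pos'],s['qpos'])
go([566.2,-312.4,300],tilt(YC,np.radians(-7)))
E
```

```text
14.2 [ 0.71401233  0.94114706 -1.05030624] 49.02698591404058 [542.94721139 -25.84170586 316.70977042] [-1.02413181  0.22745661  1.24846065  1.62716522 -0.34013621  1.45935686
  0.13421678]
move [-5.627  1.174 -0.358] [ 0.001 -0.001 -0.006] rows>=5.8
```

Call:
{"fn": "step_arm", "kwargs": {"motion": [[0.3,-0.5,0.1,0,0,0,0],[0.3,-1.2,0.25,0,0,0,0],[0.3,-2.0,0.42,-0.1,0,0,0],[0.3,-2.5,0.52,-0.15,0,0,0],[0.3,-2.8,0.58,-0.15,0,0,0]]}}

```text
clock: 14.7
ee_pos: [555.6, -165.0, 306.5]
tcp_rot: [0.747, 0.662, 0.044, -0.04]
force: [0.0, -0.0, -1.8]
grip_width: 49.5
gripper_force: 52.5
```

```bash
python3 - <<'E'
from h import *
s=manip.observe();print(s['clock'],s['force'],s['grip_width'],s['ee_pos'],s['qpos'])
go([566.2,-312.4,290],tilt(YC,np.radians(-7)))
E
```

```text
14.7 [ 0.0117008  -0.04237842 -1.8048144 ] 49.465232430531294 [ 555.60130598 -164.96006004  306.47171722] [-0.60912481  0.39309497  1.17082198  1.5254944  -0.46874794  1.51675149
  0.46071497]
move [-2.92   0.566 -0.016] [-0.001  0.004 -0.002] rows>=3.0
```

Call:
{"fn": "step_arm", "kwargs": {"motion": [[0.3,-0.5,0.1,0,0,0,0],[0.3,-1.2,0.23,0,0,0,0],[0.3,-1.9,0.37,0,0,0,0],[0.3,-2.5,0.48,0,0,0,0],[0.3,-2.9,0.56,0,0,0,0],[0.3,-2.9,0.56,0,0,0,0],[0.3,-2.9,0.56,0,0,0,0]]}}

```text
clock: 15.4
ee_pos: [567.2, -308.3, 289.1]
tcp_rot: [0.746, 0.663, 0.044, -0.04]
force: [0.3, 0.7, -1.5]
grip_width: 49.1
gripper_force: 52.5
```

```bash
cat > fit.py <<'E'
from h import *
from scipy.optimize import least_squares
s=manip.observe();print(s['clock'],s['force'],s['ee_pos'],s['qpos'])
c=s['ee_pos']
def cyl(e,x0):
    ax=lambda p:np.array([p[0],p[1],1])/np.sqrt(1+p[0]**2+p[1]**2)
    z0=c[2]-50
    f=least_squares(lambda p:np.linalg.norm(np.cross(e-np.array([p[2],p[3],z0]),ax(p)),axis=1)-25,[0,0,*x0],loss='soft_l1',f_scale=1)
    p=f.x;a=ax(p);return len(e),'lean deg x,y',np.round(np.degrees(np.arctan(p[:2])),1),'at bottom',np.round([p[2]-47*p[0],p[3]-47*p[1]],1),'at mid',np.round(p[2:],1),np.median(abs(f.fun))
A=[]
for n in('scene','side'):
    p,d,P,K,T=grab(n,n+'7.png')
    r=np.hypot(P[...,0]-c[0],P[...,1]-c[1]);e=P[(r<36)&(P[...,2]<c[2]-25)&(P[...,2]>max(c[2]-93,145))];A.append(e)
    print(n,cyl(e,c[:2]),'zmin',np.percentile(P[(r<36)&(P[...,2]>150)][:,2],2) )
print('both',cyl(np.vstack(A),c[:2]))
E
python3 fit.py
```

```text
15.4 [ 0.2781198   0.65921756 -1.48056619] [ 567.18725561 -308.25018569  289.1437773 ] [-0.1995892   0.58370473  1.06861045  1.33972843 -0.59515164  1.58245257
  0.71042051]
scene (620, 'lean deg x,y', array([0.3, 0.4]), 'at bottom', array([ 567.5, -307.8]), 'at mid', array([ 567.7, -307.5]), np.float64(0.8437624951046914)) zmin 203.0441270135042
side (345, 'lean deg x,y', array([ 0.1, -0.8]), 'at bottom', array([ 567.9, -305.6]), 'at mid', array([ 568. , -306.2]), np.float64(0.9508550986088089)) zmin 201.40969829043277
both (965, 'lean deg x,y', array([0.3, 0.1]), 'at bottom', array([ 567.5, -307. ]), 'at mid', array([ 567.7, -307. ]), np.float64(0.9541796409795857))
```

```bash
python3 - <<'E'
from h import *
a=cv2.imread('pics/scene7.png')[60:260,30:230];b=cv2.imread('pics/side7.png')[20:220,180:380]
cv2.imwrite('pics/both7.png',cv2.resize(np.hstack([a,b]),(800,400)))
E
```

```text
(no output)
```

View pics/both7.png

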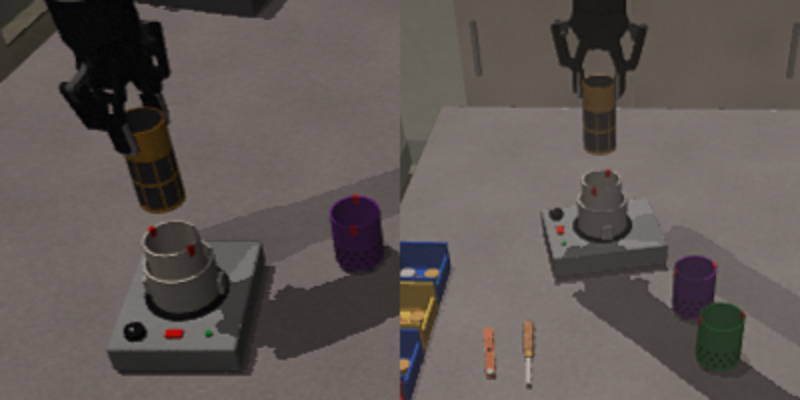

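The sieve hangs upright above the basket in both views (sieve at (155,160) left, (600,115) right). Lower to just above the basket rim and recheck.

Call:
{"fn": "step_arm", "kwargs": {"motion": [[0.3,0.0,0,0.2,0,0,0],[0.3,-0.02,0,0.5,0,0,0],[0.3,-0.05,0,0.75,0,0,0],[0.3,-0.09,0,0.93,0,0,0],[0.3,-0.12,0,0.93,0,0,0],[0.3,-0.12,0,0.93,0,0,0]]}}

```text
clock: 16.1
ee_pos: [567.5, -308.8, 242.7]
tcp_rot: [0.746, 0.663, 0.044, -0.04]
force: [0.0, 0.6, -1.4]
grip_width: 49.2
gripper_force: 52.5
```

```bash
cat >> fit.py <<'E'
def rim(P,c0,zc,R0,z):
    r=np.hypot(P[...,0]-c0[0],P[...,1]-c0[1]);t=P[(r<R0+5)&(r>R0-8)&(abs(P[...,2]-z)<4)][:,:2]
    f=least_squares(lambda p:np.hypot(t[:,0]-p[0],t[:,1]-p[1])-p[2],[*c0,R0],loss='soft_l1');return len(t),np.round(f.x,1)
for n in('scene','side'):
    p,d,P,K,T=grab(n)
    print(n,'basket',rim(P,(566.2,-312.4),0,30.5,133),'can',rim(P,(565.4,-311.2),0,39,99))
go([566.2,-312.4,240],tilt(YC,np.radians(-7)))
E
python3 fit.py
```

```text
16.1 [ 0.01606581  0.63903601 -1.38554696] [ 567.53679865 -308.77158047  242.71502735] [-0.20299915  0.60898957  1.05054668  1.41012272 -0.61458166  1.500529
  0.73691929]
scene (564, 'lean deg x,y', array([0.1, 0.3]), 'at bottom', array([ 568.1, -308.2]), 'at mid', array([ 568.2, -307.9]), np.float64(0.8871137096866164)) zmin 162.44367700151196
side (321, 'lean deg x,y', array([-0.4,  0.5]), 'at bottom', array([ 568.3, -307.9]), 'at mid', array([ 568. , -307.5]), np.float64(1.1237126269509297)) zmin 159.42361903371125
both (885, 'lean deg x,y', array([-0. ,  0.4]), 'at bottom', array([ 568.1, -308.1]), 'at mid', array([ 568.1, -307.8]), np.float64(0.9854549607460044))
scene basket (104, array([ 568.6, -311.5,   30.3])) can (186, array([ 566.5, -310.4,   37.9]))
side basket (43, array([ 566.7, -309.9,   29.5])) can (76, array([ 565.4, -309.4,   38.2]))
move [-0.084 -0.024  0.057] [0.001 0.003 0.002] rows>=0.1
```

Call:
{"fn": "step_arm", "kwargs": {"motion": [[0.3,-0.067,-0.006,0,0,0,0],[0.3,-0.067,-0.006,0,0,0,0],[0.3,-0.09,-0.006,0.2,0,0,0],[0.3,-0.115,-0.006,0.4,0,0,0],[0.3,-0.14,-0.006,0.6,0,0,0],[0.3,-0.16,-0.006,0.75,0,0,0],[0.3,-0.16,-0.006,0.75,0,0,0]]}}

```text
clock: 17.0
ee_pos: [566.6, -311.4, 203.0]
tcp_rot: [0.746, 0.663, 0.044, -0.041]
force: [-0.2, -0.0, -1.5]
grip_width: 48.9
gripper_force: 52.5
```

```bash
python3 fit.py; python3 -c "
from h import *
p,d,P,K,T=grab('wrist','w8.png')"
```

```text
17.0 [-0.21963305 -0.04689137 -1.52926823] [ 566.6071025  -311.35384116  202.98314408] [-0.19265412  0.63843794  1.02861276  1.4584806  -0.6371121   1.43735917
  0.76411967]
scene (268, 'lean deg x,y', array([ 0.1, -1.4]), 'at bottom', array([ 566.9, -309.1]), 'at mid', array([ 567. , -310.2]), np.float64(0.8516317996304572)) zmin 162.75078528297507
side (148, 'lean deg x,y', array([-0.2,  0.4]), 'at bottom', array([ 567.3, -310.9]), 'at mid', array([ 567.1, -310.6]), np.float64(1.1291518317626537)) zmin 159.8139497005487
both (416, 'lean deg x,y', array([-0. , -0.7]), 'at bottom', array([ 567. , -309.8]), 'at mid', array([ 567. , -310.3]), np.float64(0.9454090602764076))
scene basket (142, array([ 567.2, -312.2,   30. ])) can (183, array([ 566.1, -310.6,   38.4]))
side basket (69, array([ 566.9, -310.9,   29.3])) can (79, array([ 565.5, -310.1,   38. ]))
move [ 0.074 -0.018 -0.695] [0.    0.003 0.002] rows>=0.7
```

View pics/w8.png

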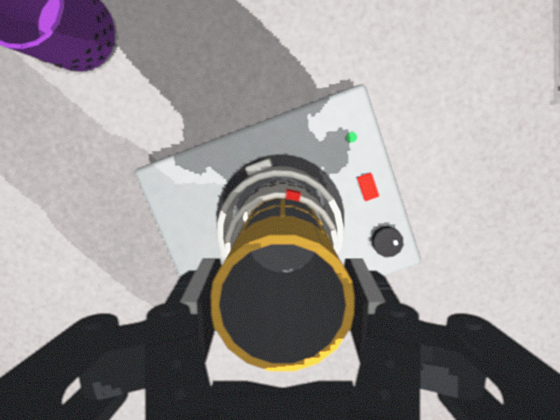

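The sieve is inside the basket's mouth (rim ring (283,300), basket rim behind it at (285,215)), with no contact force. Continue.

Call:
{"fn": "step_arm", "kwargs": {"motion": [[0.3,-0.03,0,0.15,0,0,0],[0.3,-0.05,0,0.3,0,0,0],[0.3,-0.065,0,0.45,0,0,0],[0.3,-0.08,0,0.58,0,0,0],[0.3,-0.095,0,0.68,0,0,0],[0.3,-0.1,0,0.74,0,0,0],[0.3,-0.1,0,0.74,0,0,0]]}}

```text
clock: 17.95
ee_pos: [566.9, -312.3, 166.8]
tcp_rot: [0.746, 0.663, 0.044, -0.04]
force: [0.0, -1.2, -1.1]
grip_width: 49.1
gripper_force: 52.5
```

Call:
{"fn": "step_arm", "kwargs": {"motion": [[0.3,-0.005,0,0.04,0,0,0],[0.3,-0.01,0,0.08,0,0,0],[0.3,-0.013,0,0.11,0,0,0],[0.3,-0.013,0,0.11,0,0,0]]}}

```text
clock: 18.35
ee_pos: [566.9, -312.4, 161.6]
tcp_rot: [0.746, 0.663, 0.044, -0.04]
force: [0.6, 0.8, -1.0]
grip_width: 49.3
gripper_force: 52.5
```

Call:
{"fn": "step_arm", "kwargs": {"motion": [[0.3,-0.003,0,0.02,0,0,0],[0.3,-0.006,0,0.05,0,0,0],[0.3,-0.008,0,0.07,0,0,0],[0.3,-0.008,0,0.07,0,0,0]]}}

```text
clock: 18.75
ee_pos: [567.1, -312.8, 159.5]
tcp_rot: [0.746, 0.663, 0.045, -0.039]
force: [-1.7, 0.9, 7.8]
grip_width: 49.4
gripper_force: 53.3
```

Contact at the predicted height (159). Release and rise straight up.

Call:
{"fn": "step_arm", "kwargs": {"motion": [[0.6,0,0,0,0,0,0],[1,0,0,0,0,0,0],[1,0,0,0,0,0,0],[1,0,0,0,0,0,0],[1,0.04,0,-0.4,0,0,0],[1,0.12,0,-1.1,0,0,0],[1,0.22,0,-1.9,0,0,0],[1,0.27,0,-2.3,0,0,0]]}}

```text
clock: 19.55
ee_pos: [567.2, -313.4, 277.4]
tcp_rot: [0.746, 0.663, 0.045, -0.038]
force: [0.2, 0.2, -0.5]
grip_width: 85.7
gripper_force: 0.0
```

```bash
python3 - <<'E'
from h import *
s=manip.observe();print(s['clock'],s['ee_pos'],s['force'],s['grip_width'])
for n in('wrist','scene','side'):
    p,d,P,K,T=grab(n,n+'9.png')
    r=np.hypot(P[...,0]-566.2,P[...,1]+312.4);h=cv2.cvtColor(p,cv2.COLOR_RGB2HSV)
    br=(h[...,0]>12)&(h[...,0]<35)&(h[...,1]>90)
    q=P[br&(r<34)&(P[...,2]>130)&(P[...,2]<200)];t=q[q[:,2]>np.percentile(q[:,2],95)-4]
    g=P[~br&(r<34)&(r>27)&(P[...,2]>122)&(P[...,2]<145)]
    print(n,len(q),'top z',np.percentile(q[:,2],[50,90,97]),'mid',(t.min(0)+t.max(0))/2,'basket rim',np.percentile(g[:,2],[70,90,97]))
E
```

```text
19.55 [ 567.23017895 -313.39171246  277.38666431] [ 0.24319903  0.22612364 -0.48265431] 85.71493727395034
wrist 1496 top z [166.55800485 167.61648605 168.02297817] mid [ 567.05511261 -311.92979975  166.29769441] basket rim [133.001542   133.56278038 133.9783946 ]
scene 357 top z [153.08741146 167.84032336 169.35834512] mid [ 569.48410056 -310.92696956  168.09532261] basket rim [133.20401852 134.96284834 135.43949967]
side 170 top z [154.29917152 167.98578424 169.2045166 ] mid [ 567.54116067 -311.34635808  167.76004428] basket rim [132.81557597 134.92550011 135.66144657]
```

View pics/wrist9.png

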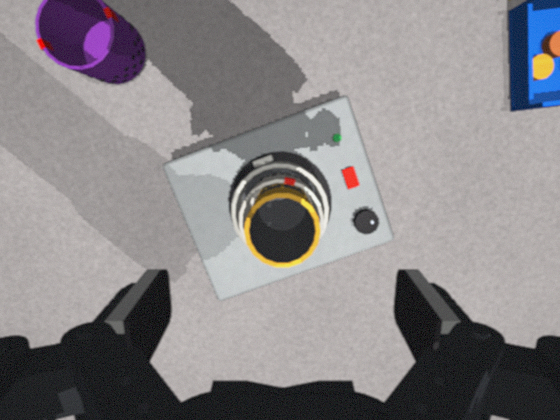

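The sieve stands upright in the basket (rim ring (283,228)). Its rim is at 167 mm, 34 mm above the basket's at 133, so both are home and the gripper is clear.

```bash
python3 -c "
from plant import manip
print(manip.sign_off())"
```

```text
the job is handed in; nothing more can be done
None
```

The basket is fully home over the drive pin and the sieve cup stands upright on its floor. I lowered both in the grip in the order asked, left everything else untouched, and handed the job in at about 20 s of the 59 s limit.

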